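# Open the latched damp chest in a pottery

### The job

Open the damp chest to air the pots inside: press the round release button gently until the T-handle pops up out of the latch plate, turn the handle anticlockwise (seen from above) all the way to its stop, then lift the lid by it until the lid's front edge is about 10 cm up and let go; the stiff hinge holds it there. Never press the button with more than 15 N, and do not disturb the pots and the jar standing beside the chest.

Things in the scene. Friction and masses are not known exactly. Their poses are not given: they have to be found in the camera images.
- latch (a point): middle of the underside of the dark steel latch plate (126 x 126 mm, 22 mm thick) on the chest's lid, on the handle's turning axis, 70 mm behind the lid's front edge. z: the lid's normal; -x: to the front edge, +x: to the hinge, +y: left. A slot 102 (x) by 26 mm (y) holds the T-handle. The lid's hinge line is level, along y, 210 mm away towards +x and 6 mm below this point
- button: round steel release button, 22 mm across. Origin on its axis, level with the plate's top face while not pressed (plate x -45, y +47, z 22 mm). Its screwed cap's top stands 9 to 21 mm above this point, differently each time and unmeasured: find it by feel. Sprung, 2 N rising to 4 N at the end of its 5.5 mm travel, then a hard stop; releases the handle at 4.5 to 5 mm. Never over 15 N
- handle_bar (a point): centre of the T-handle's round steel bar, 16 mm thick, 90 mm long, on a central stem 12 mm thick. At first it lies along the plate's x axis, locked down in the slot, its top 1 mm below the plate's top face. When released, a spring lifts it 28 mm: its underside is then 11 mm above the plate, and a pawl keeps it out. Frame: x along the bar, z the plate's normal.
- handle (a joint): how far the T-handle has popped out (m): 0 locked in, 0.028 fully out
- spindle (a joint): turn of the T-handle (rad): 0 at the start, growing anticlockwise seen from above, stop at 1.45. Friction about 0.12 N m; it stays where it is left. It can turn only when popped out. The lid is free from about 1.1
- lid (a joint): opening of the lid (rad): 0 shut, up to 1.2; hinged along the chest's far edge, 130 mm above the table, opening about +y of the latch's frame. It stays where it is left (stiff hinge). Lifting takes about 8 to 11 N at the handle. The front edge, 280 mm from the hinge, is 10 cm up at 0.36. The cream chest below is fixed: 280 mm deep (x), 340 mm wide, 130 mm high
- pot_a: unfired clay pot, 92 mm across, 75 mm high, domed top; stands on the ware board (18 mm thick) left of the chest, nearer the robot; origin at the middle of its foot. Bystander
- pot_b: a second such pot on the same board, farther from the robot; origin at the middle of its foot. Bystander
- jar: glass jar with a lid, 72 mm across, 100 mm high, right of the chest; origin at the middle of its underside. Bystander

How it is judged:
On the way, in this order (a step that is already met when the one before it is completed fails the run):
1. the T-handle has popped out, the lid still shut (value of joint handle above 0.024 m and value of joint lid below 0.04 rad), for 0.1 s.
2. the T-handle is turned to its stop, the lid still nearly shut (value of joint spindle above 1.3 rad and value of joint lid below 0.08 rad), for 0.1 s.
3. the lid is lifted (value of joint lid above 0.25 rad), for 0.2 s.
At the end, for the whole second after the job is handed in: the lid stands still, open by 0.25 to 0.55 rad (front edge about 7 to 15 cm up), the T-handle out by more than 22 mm and turned by more than 1.1 rad (value of joint lid between 0.25 and 0.55 rad and velocity of joint lid between -0.03 and 0.03 rad/s and value of joint spindle above 1.1 rad and value of joint handle above 0.022 m); the robot touches nothing.
It fails at once if the button is pressed with more than 15 N (contact force between button and anything else above 15 N).
It fails at once if a pot or the jar is pushed by more than 15 mm (distance of any of pot_a, pot_b, jar from where it was at the start of the episode above 0.015 m).
It fails at once if a pot or the jar is tipped (angle between any of pot_a, pot_b, jar's own z axis and vertical above 0.25 rad).
It also fails if it takes over 58 s, if anything falls off the work surface, if the arm or the gripper's body presses on something with over 40 N, if the wrist force passes 120 N, or if a joint passes its speed limit or range.

### The arm

A 6-joint arm with a two-finger parallel gripper is mounted at the origin on the work surface. World frame = base frame: x ahead of the robot, y to its left, z up, the work surface at z = 0. Lengths are in m, angles in rad, forces in N, time in s.
With the tool pointing down it reaches from about 0.375 to 0.9 m from the base axis. Payload 3.1 kg.
Tool frame: the origin (TCP) lies midway between the tips of the shut fingers; the grasp point (between the pads) lies 19 mm behind it (manip.grasp_offset is the distance from the TCP to the grasp point, in m); z points along the fingers, y is the line along which they close (so a half turn about z gives the same grasp; the last joint's range is limited). The gripper opens to 85 mm and grips with 20 to 120 N. Pads are 22 mm wide; open, the fingers measure 114 mm over their backs; the gripper's body (76 mm by 85 mm) begins 54 mm behind the grasp point. The pads swing forward as they close: fully open they stand 13 mm farther back than shut.
Start: joints at [-1.331, 0.527, 1.433, -0, 1.181, -0.178], TCP at [0.254, -0.571, 0.231] pointing down, gripper open.
Joint ranges: [-3.08, 3.08], [-0.75, 2.2], [0.22, 2.44], [-1.43, 4.57], [0, 2.65], [-2.85, 2.85]. Speed limits (rad/s): [2.79, 2.79, 3.14, 3.14, 3.14, 3.14].

### API

Orientations are given as a unit quaternion [x, y, z, w].
In Python, from station import sensors, cams, order, manip gives the robot as it stands.
- The arm moves only by the tool move_arm, never from a script. Its argument "targets" is a list of rows, each an object of numbers: "dx", "dy", "dz": the shift along the world's x, y, z normalised to -1 to 1, where 1 is 25 mm; "rx", "ry", "rz": the turn, a rotation vector about the world's x, y, z normalised to -1 to 1, where 1 is 30 degrees. A call has exactly 10 rows; each row shifts and turns the commanded pose from where the row before left it; what a row does not reach is not made up. A row lasts 1/8 s, in which the tool goes at most 62.5 mm and 10.7 degrees, less where a joint would pass 70% of its speed; a pose out of reach is approached as far as the arm can. A call with a number of a shift or a turn outside -1 to 1 is refused whole. A call with a gripper value outside its range is refused whole. "claw" is the opening in per cent of the stroke, from 0 (shut) to 100 (fully open), set as the call begins (left out, the last holds). The fingers move at their own pace and stop on an object; "newtons" is the grip in N (left out, the last holds). Time passes only in rows, so rows that do not move let the fingers close, or fill a call up. It gives the time, the measured TCP pose, the force, the opening and the grip force at its end, in the units of the state.
- sensors.sense(): the state, without advancing time (a new reading comes with each control period).
- cams.snapshot(name): name is "scene" or "top" or "wrist"; returns the picture (384x512x3 uint8, red, green, blue); there is no depth.
- cams.camera_model(name): a dict with "fx", "fy", "cx", "cy" (pixels), "distortion" ([k1, k2, p1, p2, k3] as OpenCV has them; the pictures are not rectified), "extrinsics" (4x4, takes a point from world to camera coordinates). Camera axes: x right, y down, z forward; pixel columns grow to the right and rows downward; lengths in m; the calibration is good to about 2 mm. A picture is of the moment at which its call begins: read the wrist's pose just before it. camera_model takes no time and is no camera call; for the wrist camera it gives the pose at the moment of the call.
- order.sign_off(): hands the job in; it is judged then, once.
The state is a dict: "t": time; "q": joint angles; "qd": joint speeds; "tau": joint torques, N m; "tcp_pos": TCP position; "tool_rot": TCP orientation; "force": force on the tool from outside, world axes, zero at the start; "ft_torque": the same for the moment, N m; "finger_gap": opening from 0.0 (shut) to 1.0 (fully open); "gripper_force": force on a finger pad.
Only numpy, scipy, OpenCV 4.12 (cv2) and the standard library are available. Lean on these libraries where they do the work, as an engineer would, in place of code of your own. Each camera call takes 0.05 s, during which the arm holds its last target. There are 200 camera calls.

## Working session

There is one attempt and no reset: what is moved stays moved. The work goes in short steps, Python scripts to look and compute and a tool call to move; the robot and the scene stay as the last step left them, time stands still between calls to the robot, and variables do not carry over. Pictures are saved under pics/ and viewed, at most 10 in all, crops included, and the job is handed in when it is done.

Besides the shell and the picture viewer there is one more tool, called after ">>>" as name(argument=value, ...), one argument or row to a line, values as JSON. move_arm: Moves the arm, as the interface text tells. Scaled input: -1 to 1 covers 25 mm each way for a shift and 30 degrees each way for a turn. Its arguments: {"type":"object","properties":{"targets":{"type":"array"},"claw":{"type":"number"},"newtons":{"type":"number"}},"required":["targets"]}

```bash
ls; mkdir -p pics
python3 - <<'E'
from station import sensors,cams
import cv2,numpy as np
s=sensors.sense();print({k:np.round(v,3) for k,v in s.items()})
for n in("scene","top"):
    cv2.imwrite(f"pics/{n}0.png",cams.snapshot(n)[:,:,::-1])
    m=cams.camera_model(n);print(n,m["fx"],m["cx"],m["cy"],m["distortion"],np.round(m["extrinsics"],3))
E
```

```text
pics
{'t': np.float64(0.0), 'q': array([-1.331,  0.528,  1.434,  0.   ,  1.181, -0.179]), 'qd': array([ 0.   ,  0.001,  0.001, -0.   , -0.001,  0.   ]), 'tau': array([-1.0000e-03, -4.4235e+01, -1.7802e+01, -0.0000e+00,  8.0000e-03,
       -0.0000e+00]), 'tcp_pos': array([ 0.253, -0.571,  0.23 ]), 'tool_rot': array([ 0.978,  0.207, -0.   , -0.001]), 'force': array([ 0.241, -0.171,  0.487]), 'ft_torque': array([-0.055,  0.02 ,  0.013]), 'gripper_force': np.float64(0.0), 'finger_gap': np.float64(1.003)}
scene 398.71229476328193 254.70705334679724 190.19714523372124 [-0.07868209  0.          0.          0.          0.        ] [[-0.483  0.875  0.013  0.262]
 [ 0.614  0.35  -0.707 -0.283]
 [-0.624 -0.334 -0.707  1.605]
 [ 0.     0.     0.     1.   ]]
top 347.4714953449877 261.5680752153857 186.5340522544437 [-0.01662162  0.          0.          0.          0.        ] [[ 0.022 -0.999 -0.029  0.04 ]
 [-0.998 -0.02  -0.06   0.607]
 [ 0.059  0.03  -0.998  1.102]
 [ 0.     0.     0.     1.   ]]
```

View pics/top0.png

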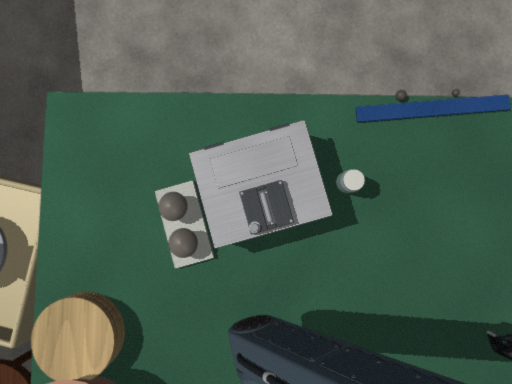

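View pics/scene0.png

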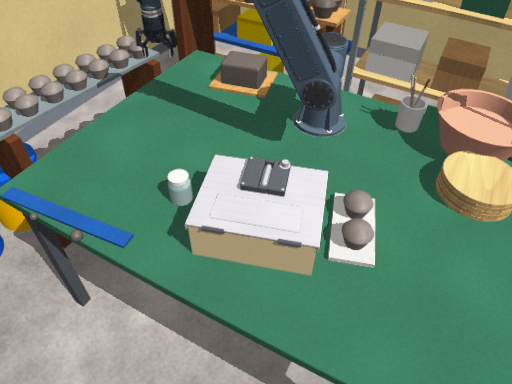

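The top view shows the chest lid (corners about (190,152), (303,122), (331,217), (214,247)). The dark plate is near (268,207), the button near (254,228), the pots at (173,206) and (183,243), and the jar at (350,181). The scene view agrees.

```bash
cat > h.py <<'E'
import numpy as np,cv2
from station import sensors,cams
from scipy.spatial.transform import Rotation as R
def ray(m,px,z):
    "pixels -> world points on the plane at height z"
    K=np.array([[m["fx"],0,m["cx"]],[0,m["fy"],m["cy"]],[0,0,1]])
    u=cv2.undistortPoints(np.float64(px).reshape(-1,1,2),K,np.array(m["distortion"])).reshape(-1,2)
    E=np.array(m["extrinsics"]);c=-E[:3,:3].T@E[:3,3]
    d=np.c_[u,np.ones(len(u))]@E[:3,:3]
    return c+d*((z-c[2])/d[:,2])[:,None]
def proj(m,P):
    K=np.array([[m["fx"],0,m["cx"]],[0,m["fy"],m["cy"]],[0,0,1]]);E=np.array(m["extrinsics"])
    return cv2.projectPoints(np.float64(P).reshape(-1,1,3),cv2.Rodrigues(E[:3,:3])[0],E[:3,3],K,np.array(m["distortion"]))[0].reshape(-1,2)
E
python3 - <<'E'
from h import *
im=cv2.imread("pics/top0.png");m=cams.camera_model("top")
g=cv2.cvtColor(im,cv2.COLOR_BGR2GRAY)
hsv=cv2.cvtColor(im,cv2.COLOR_BGR2HSV)
lid=((g>110)&(hsv[...,1]<60)).astype(np.uint8);lid[:110]=0;lid[260:]=0;lid[:,:188]=0;lid[:,335:]=0
lid=cv2.morphologyEx(lid,cv2.MORPH_OPEN,np.ones((3,3)))
c=max(cv2.findContours(lid,0,2)[0],key=cv2.contourArea)
r=cv2.minAreaRect(cv2.convexHull(c));b=cv2.boxPoints(r);L=ray(m,b,.137)
print("lid",r,np.round(L,3),[np.linalg.norm(L[i]-L[i-1]) for i in range(4)])
d=(g<85).astype(np.uint8);d[:175]=0;d[240:]=0;d[:,:232]=0;d[:,305:]=0
d=cv2.morphologyEx(d,cv2.MORPH_CLOSE,np.ones((5,5)))
c=max(cv2.findContours(d,0,2)[0],key=cv2.contourArea)
r=cv2.minAreaRect(cv2.convexHull(c));b=cv2.boxPoints(r);P=ray(m,b,.158)
print("plate",r,np.round(P,3),P.mean(0),[np.linalg.norm(P[i]-P[i-1]) for i in range(4)])
for n,p,z in(("button",(254.5,228),.17),("jar",(352,181),.1),("potA",(183,243),.09),("potB",(173,206),.09)):print(n,ray(m,[p],z).round(3))
cv2.imwrite("pics/c1.png",cv2.resize(im[160:250,210:330],None,fx=6,fy=6,interpolation=2))
w=cams.camera_model("wrist");s=sensors.sense();E=np.array(w["extrinsics"]);c=-E[:3,:3].T@E[:3,3]
Rt=R.from_quat(s["tool_rot"]).as_matrix();print("wristcam in tool",Rt.T@(c-s["tcp_pos"]),(Rt.T@E[:3,:3].T).round(2),w["fx"])
E
```

```text
lid ((259.575439453125, 183.76416015625), (99.03695678710938, 121.83880615234375), 74.05460357666016) [[ 0.693  0.268  0.137]
 [ 0.797 -0.072  0.137]
 [ 0.522 -0.153  0.137]
 [ 0.419  0.18   0.137]] [np.float64(0.28758049246566203), np.float64(0.35541181458398036), np.float64(0.2863826503372795), np.float64(0.34878190701815653)]
plate ((272.8599853515625, 212.52000427246094), (61.23545455932617, 58.68986511230469), 81.8698959350586) [[ 0.597  0.111  0.158]
 [ 0.623 -0.053  0.158]
 [ 0.454 -0.08   0.158]
 [ 0.427  0.082  0.158]] [0.52528541 0.01520178 0.158     ] [np.float64(0.1718960709290952), np.float64(0.1657742261557062), np.float64(0.1713278166069864), np.float64(0.16401645081682806)]
button [[0.481 0.065 0.17 ]]
jar [[ 0.623 -0.219  0.1  ]]
potA [[0.426 0.284 0.09 ]]
potB [[0.537 0.318 0.09 ]]
wristcam in tool [ 0.07056167  0.0013487  -0.14308964] [[-0.   -0.96 -0.28]
 [ 1.   -0.   -0.  ]
 [-0.   -0.28  0.96]] 281.0935334150387
```

View pics/c1.png

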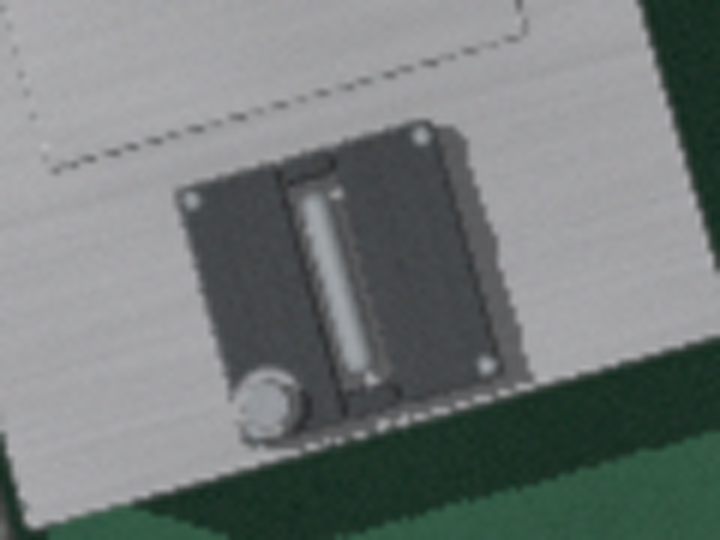

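The crop shows the button cap at (268,403), the bar from (312,192) to (355,372), and plate corners near (180,188), (430,120), (500,360) and (245,440). The chest yaw is about 17°. I'm moving to a close view with the fingers shut.

>>> move_arm(
  targets=[
    {"dx":0.36,"dy":0.8,"dz":0.28,"rz":-0.023},
    {"dx":0.36,"dy":0.8,"dz":0.28,"rz":-0.023},
    {"dx":0.36,"dy":0.8,"dz":0.28,"rz":-0.023},
    {"dx":0.36,"dy":0.8,"dz":0.28,"rz":-0.023},
    {"dx":0.36,"dy":0.8,"dz":0.28,"rz":-0.023},
    {"dx":0.36,"dy":0.8,"dz":0.28,"rz":-0.023},
    {"dx":0.36,"dy":0.8,"dz":0.28,"rz":-0.023},
    {"dx":0.36,"dy":0.8,"dz":0.28,"rz":-0.023},
    {"dx":0.36,"dy":0.8,"dz":0.28,"rz":-0.023},
    {"dx":0.36,"dy":0.8,"dz":0.28,"rz":-0.023},
  ],
  claw=0,
  newtons=40,
)

```text
schema error: expected keys dx, dy, dz, rx, ry, rz
```

>>> move_arm(
  targets=[
    {"dx":0.36,"dy":0.8},
    {"dx":0.36,"dy":0.8},
    {"dx":0.36,"dy":0.8},
    {"dx":0.36,"dy":0.8},
    {"dx":0.36,"dy":0.8},
    {"dx":0.36,"dy":0.8},
    {"dx":0.36,"dy":0.8},
    {"dx":0.36,"dy":0.8},
    {"dx":0.36,"dy":0.8},
    {"dx":0.36,"dy":0.8},
  ],
)

```text
schema error: expected keys dx, dy, dz, rx, ry, rz
```

>>> move_arm(
  targets=[
    {"dx":0.36,"dy":0.8},
    {"dx":0.36,"dy":0.8},
    {"dx":0.36,"dy":0.8},
    {"dx":0.36,"dy":0.8},
    {"dx":0.36,"dy":0.8},
    {"dx":0.36,"dy":0.8},
    {"dx":0.36,"dy":0.8},
    {"dx":0.36,"dy":0.8},
    {"dx":0.36,"dy":0.8},
    {"dx":0.36,"dy":0.8},
  ],
)

```text
schema error: expected keys dx, dy, dz, rx, ry, rz
```

Run:
```python
from h import *
s=sensors.sense();print(s["t"],s["tcp_pos"],s["tool_rot"],s["q"].round(2) if hasattr(s["q"],"round") else s["q"],s["force"])
cv2.imwrite("pics/w1.png",cams.snapshot("wrist")[:,:,::-1])
m=cams.camera_model("wrist");import pickle;pickle.dump(m,open("w1.pkl","wb"))
t=cams.camera_model("top")
print(ray(t,[(265.6,207.0),(266.5,206.2)],.158).round(4))
```

```text
0.1 [ 0.25346515 -0.57059663  0.23043587] [ 9.78257020e-01  2.07393959e-01 -2.96513807e-05 -9.73559250e-04] [-1.33  0.53  1.43 -0.    1.18 -0.18] [ 0.23379287 -0.08775085 -0.62006017]
[[0.5399 0.0357 0.158 ]
 [0.5422 0.0332 0.158 ]]
```

View pics/w1.png

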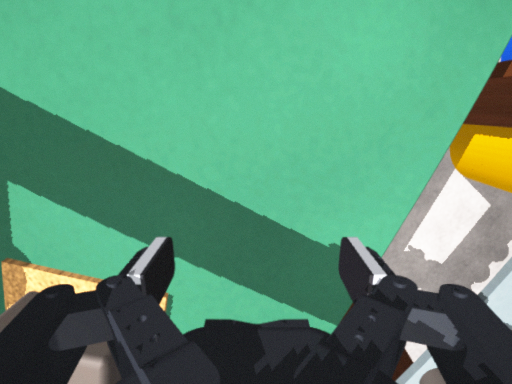

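The moves were refused because every row needs all six keys, so this picture only shows the table at the start pose. I'll resend them with full rows; the plate centre is near (0.541, 0.034).

>>> move_arm(
  targets=[
    {"dx":0.4,"dy":0.8,"dz":0.28,"rx":0,"ry":0,"rz":-0.023},
    {"dx":0.4,"dy":0.8,"dz":0.28,"rx":0,"ry":0,"rz":-0.023},
    {"dx":0.4,"dy":0.8,"dz":0.28,"rx":0,"ry":0,"rz":-0.023},
    {"dx":0.4,"dy":0.8,"dz":0.28,"rx":0,"ry":0,"rz":-0.023},
    {"dx":0.4,"dy":0.8,"dz":0.28,"rx":0,"ry":0,"rz":-0.023},
    {"dx":0.4,"dy":0.8,"dz":0.28,"rx":0,"ry":0,"rz":-0.023},
    {"dx":0.4,"dy":0.8,"dz":0.28,"rx":0,"ry":0,"rz":-0.023},
    {"dx":0.4,"dy":0.8,"dz":0.28,"rx":0,"ry":0,"rz":-0.023},
    {"dx":0.4,"dy":0.8,"dz":0.28,"rx":0,"ry":0,"rz":-0.023},
    {"dx":0.4,"dy":0.8,"dz":0.28,"rx":0,"ry":0,"rz":-0.023},
  ],
  claw=0,
  newtons=40,
)

```text
t: 1.4
tcp_pos: [0.3542, -0.3686, 0.3022]
tool_rot: [0.989, 0.148, 0.0, 0.0]
force: [0.5, 0.6, 0.5]
finger_gap: -0.0
gripper_force: 0.0
```

>>> move_arm(
  targets=[
    {"dx":0.4,"dy":0.8,"dz":0,"rx":0,"ry":0,"rz":0},
    {"dx":0.4,"dy":0.8,"dz":0,"rx":0,"ry":0,"rz":0},
    {"dx":0.4,"dy":0.8,"dz":0,"rx":0,"ry":0,"rz":0},
    {"dx":0.4,"dy":0.8,"dz":0,"rx":0,"ry":0,"rz":0},
    {"dx":0.4,"dy":0.8,"dz":0,"rx":0,"ry":0,"rz":0},
    {"dx":0.4,"dy":0.8,"dz":0,"rx":0,"ry":0,"rz":0},
    {"dx":0.4,"dy":0.8,"dz":0,"rx":0,"ry":0,"rz":0},
    {"dx":0.4,"dy":0.8,"dz":0,"rx":0,"ry":0,"rz":0},
    {"dx":0.4,"dy":0.8,"dz":0,"rx":0,"ry":0,"rz":0},
    {"dx":0.4,"dy":0.8,"dz":0,"rx":0,"ry":0,"rz":0},
  ],
)

```text
t: 2.65
tcp_pos: [0.4533, -0.1687, 0.302]
tool_rot: [0.989, 0.149, 0.0, 0.0]
force: [0.1, 0.6, 0.2]
finger_gap: 0.001
gripper_force: 0.0
```

>>> move_arm(
  targets=[
    {"dx":0.4,"dy":0.8,"dz":0,"rx":0,"ry":0,"rz":0},
    {"dx":0.4,"dy":0.8,"dz":0,"rx":0,"ry":0,"rz":0},
    {"dx":0.4,"dy":0.8,"dz":0,"rx":0,"ry":0,"rz":0},
    {"dx":0.4,"dy":0.8,"dz":0,"rx":0,"ry":0,"rz":0},
    {"dx":0.4,"dy":0.8,"dz":0,"rx":0,"ry":0,"rz":0},
    {"dx":0.4,"dy":0.8,"dz":0,"rx":0,"ry":0,"rz":0},
    {"dx":0.4,"dy":0.8,"dz":0,"rx":0,"ry":0,"rz":0},
    {"dx":0.4,"dy":0.8,"dz":0,"rx":0,"ry":0,"rz":0},
    {"dx":0.4,"dy":0.8,"dz":0,"rx":0,"ry":0,"rz":0},
    {"dx":0,"dy":0,"dz":0,"rx":0,"ry":0,"rz":0},
  ],
)

```text
t: 3.9
tcp_pos: [0.543, 0.0112, 0.3019]
tool_rot: [0.989, 0.15, 0.0, -0.0]
force: [-0.0, -0.1, 0.2]
finger_gap: 0.001
gripper_force: 0.0
```

Run:
```python
from h import *
import pickle
s=sensors.sense();print(s["t"],s["tcp_pos"],s["tool_rot"],s["q"],s["force"])
m=cams.camera_model("wrist");cv2.imwrite("pics/w2.png",cams.snapshot("wrist")[:,:,::-1]);pickle.dump(m,open("w2.pkl","wb"))
```

```text
3.9 [0.54295531 0.01117241 0.30189119] [ 9.88727756e-01  1.49724242e-01  2.69713895e-04 -5.64233157e-05] [-1.85428554e-01  3.37607698e-01  1.54989590e+00  2.99183366e-04
  1.25361694e+00  1.08469579e+00] [-0.01507185 -0.09136622  0.20988319]
```

View pics/w2.png

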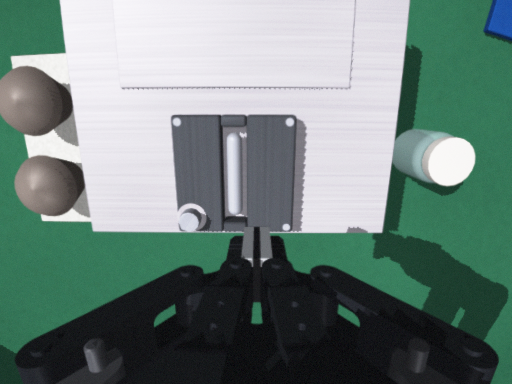

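The wrist view shows the plate from about (172,115) to (296,231) with the bar from (234,133) to (234,214). The button base is near (191,216) with its cap at (189,221), and the image is nearly square with the tool.

Run:
```python
from h import *
import pickle
m=pickle.load(open("w2.pkl","rb"));im=cv2.imread("pics/w2.png");g=cv2.cvtColor(im,cv2.COLOR_BGR2GRAY)
d=(g<100).astype(np.uint8);d[:105]=0;d[240:]=0;d[:,:160]=0;d[:,310:]=0
# drop fingers: only rows <225 near the middle
d[225:,225:280]=0
d=cv2.morphologyEx(d,cv2.MORPH_OPEN,np.ones((3,3)))
c=max(cv2.findContours(d,0,2)[0],key=cv2.contourArea)
q=cv2.approxPolyDP(cv2.convexHull(c),6,True).reshape(-1,2);print("quad",q.tolist())
for n,p in(("corners4",[(172,115),(297,115),(295,231),(177,232)]),("screws",[(177,122),(290,122),(286,227)]),("bar",[(234,133),(234,214)])):
    P=ray(m,p,.158 if n!="bar" else .150);print(n,P.round(4)[:,:2].tolist(),"mean",P.mean(0).round(4))
    print("  yaw",np.degrees(np.arctan2(*(P[1]-P[0])[[1,0]])))
sc=ray(m,[(177,122),(290,122),(286,227)],.158);print("screw mid",((sc[0]+sc[2])/2)[:2] ,np.linalg.norm(sc[0]-sc[1]),np.linalg.norm(sc[2]-sc[1]))
for z in(.167,.173,.179):print("button cap",z,ray(m,[(189,221)],z).round(4))
# lid corners / yaw from dotted line
P=ray(m,[(122,87),(350,88)],.14);print("dots yaw",np.degrees(np.arctan2(*(P[0]-P[1])[[1,0]]))-90)
```

```text
quad [[287, 115], [296, 123], [292, 225], [201, 230], [179, 204], [179, 115]]
corners4 [[0.5828, 0.1098], [0.6191, -0.0088], [0.5009, -0.048], [0.4609, 0.0771]] mean [0.5409 0.0325 0.158 ]
  yaw -72.99831467726172
screws [[0.5776, 0.1035], [0.6106, -0.0044], [0.5025, -0.0369]] mean [0.5636 0.0207 0.158 ]
  yaw -72.99189262406779
bar [[0.583, 0.0463], [0.4973, 0.0219]] mean [0.5401 0.0341 0.15  ]
  yaw -164.09185941201406
screw mid [0.54004972 0.03329311] 0.11280663536797325 0.11282891286554372
button cap 0.167 [[0.4819 0.0661 0.167 ]]
button cap 0.173 [[0.4847 0.0654 0.173 ]]
button cap 0.179 [[0.4875 0.0646 0.179 ]]
dots yaw 16.72217450984523
```

>>> move_arm(
  targets=[
    {"dx":-0.29,"dy":0.27,"dz":-0.4,"rx":0,"ry":0,"rz":0},
    {"dx":-0.29,"dy":0.27,"dz":-0.5,"rx":0,"ry":0,"rz":0},
    {"dx":-0.3,"dy":0.27,"dz":-0.6,"rx":0,"ry":0,"rz":0},
    {"dx":-0.3,"dy":0.27,"dz":-0.6,"rx":0,"ry":0,"rz":0},
    {"dx":-0.3,"dy":0.27,"dz":-0.6,"rx":0,"ry":0,"rz":0},
    {"dx":-0.3,"dy":0.27,"dz":-0.6,"rx":0,"ry":0,"rz":0},
    {"dx":-0.3,"dy":0.27,"dz":-0.6,"rx":0,"ry":0,"rz":0},
    {"dx":-0.3,"dy":0.27,"dz":-0.4,"rx":0,"ry":0,"rz":0},
    {"dx":0,"dy":0,"dz":-0.2,"rx":0,"ry":0,"rz":0},
    {"dx":0,"dy":0,"dz":0,"rx":0,"ry":0,"rz":0},
  ],
)

```text
t: 5.2
tcp_pos: [0.4843, 0.0627, 0.1887]
tool_rot: [0.989, 0.148, 0.0, 0.0]
force: [0.3, -0.6, 0.3]
finger_gap: 0.0
gripper_force: 0.0
```

Run:
```python
from h import *
s=sensors.sense();print(s["t"],s["tcp_pos"],s["force"])
for n in("wrist","scene"):
    im=cams.snapshot(n)[:,:,::-1];cv2.imwrite(f"pics/{n}3.png",im)
a=cv2.imread("pics/wrist3.png");b=cv2.imread("pics/scene3.png")[140:220,200:330]
b=cv2.resize(b,None,fx=2.2,fy=2.2);o=np.zeros((384,800,3),np.uint8);o[:,:512]=a;o[:b.shape[0],512:512+b.shape[1]]=b[:, :288];cv2.imwrite("pics/v3.png",o)
```

```text
5.2 [0.48428818 0.06266176 0.18866726] [ 0.33521146 -0.62622981  0.28423951]
```

View pics/v3.png

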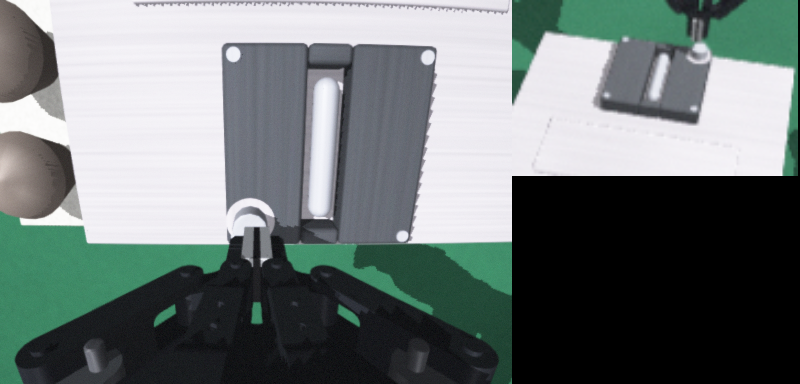

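The fingertips stand over the button cap (about (250,220)). I'm feeling downward in small steps from here.

>>> move_arm(
  targets=[
    {"dx":0,"dy":0.1,"dz":-0.04,"rx":0,"ry":0,"rz":0},
    {"dx":0,"dy":0,"dz":-0.04,"rx":0,"ry":0,"rz":0},
    {"dx":0,"dy":0,"dz":-0.03,"rx":0,"ry":0,"rz":0},
    {"dx":0,"dy":0,"dz":-0.03,"rx":0,"ry":0,"rz":0},
    {"dx":0,"dy":0,"dz":-0.02,"rx":0,"ry":0,"rz":0},
    {"dx":0,"dy":0,"dz":-0.02,"rx":0,"ry":0,"rz":0},
    {"dx":0,"dy":0,"dz":-0.02,"rx":0,"ry":0,"rz":0},
    {"dx":0,"dy":0,"dz":-0.02,"rx":0,"ry":0,"rz":0},
    {"dx":0,"dy":0,"dz":0,"rx":0,"ry":0,"rz":0},
    {"dx":0,"dy":0,"dz":0,"rx":0,"ry":0,"rz":0},
  ],
)

```text
t: 6.55
tcp_pos: [0.4841, 0.0653, 0.1833]
tool_rot: [0.989, 0.148, 0.0, 0.0]
force: [-0.3, 0.4, -0.1]
finger_gap: -0.0
gripper_force: 0.0
```

>>> move_arm(
  targets=[
    {"dx":0,"dy":0,"dz":-0.02,"rx":0,"ry":0,"rz":0},
    {"dx":0,"dy":0,"dz":-0.02,"rx":0,"ry":0,"rz":0},
    {"dx":0,"dy":0,"dz":-0.02,"rx":0,"ry":0,"rz":0},
    {"dx":0,"dy":0,"dz":-0.02,"rx":0,"ry":0,"rz":0},
    {"dx":0,"dy":0,"dz":-0.02,"rx":0,"ry":0,"rz":0},
    {"dx":0,"dy":0,"dz":-0.02,"rx":0,"ry":0,"rz":0},
    {"dx":0,"dy":0,"dz":0,"rx":0,"ry":0,"rz":0},
    {"dx":0,"dy":0,"dz":0,"rx":0,"ry":0,"rz":0},
    {"dx":0,"dy":0,"dz":0,"rx":0,"ry":0,"rz":0},
    {"dx":0,"dy":0,"dz":0,"rx":0,"ry":0,"rz":0},
  ],
)

```text
t: 7.8
tcp_pos: [0.4841, 0.0653, 0.1803]
tool_rot: [0.989, 0.148, 0.0, -0.0]
force: [-1.4, -0.1, 0.2]
finger_gap: -0.001
gripper_force: 0.0
```

>>> move_arm(
  targets=[
    {"dx":0,"dy":0,"dz":-0.02,"rx":0,"ry":0,"rz":0},
    {"dx":0,"dy":0,"dz":-0.02,"rx":0,"ry":0,"rz":0},
    {"dx":0,"dy":0,"dz":-0.02,"rx":0,"ry":0,"rz":0},
    {"dx":0,"dy":0,"dz":-0.02,"rx":0,"ry":0,"rz":0},
    {"dx":0,"dy":0,"dz":-0.02,"rx":0,"ry":0,"rz":0},
    {"dx":0,"dy":0,"dz":-0.02,"rx":0,"ry":0,"rz":0},
    {"dx":0,"dy":0,"dz":0,"rx":0,"ry":0,"rz":0},
    {"dx":0,"dy":0,"dz":0,"rx":0,"ry":0,"rz":0},
    {"dx":0,"dy":0,"dz":0,"rx":0,"ry":0,"rz":0},
    {"dx":0,"dy":0,"dz":0,"rx":0,"ry":0,"rz":0},
  ],
)

```text
t: 9.05
tcp_pos: [0.4841, 0.0653, 0.1773]
tool_rot: [0.989, 0.148, 0.0, 0.0]
force: [-0.1, -0.2, 0.1]
finger_gap: 0.003
gripper_force: 0.0
```

>>> move_arm(
  targets=[
    {"dx":0,"dy":0,"dz":-0.02,"rx":0,"ry":0,"rz":0},
    {"dx":0,"dy":0,"dz":-0.02,"rx":0,"ry":0,"rz":0},
    {"dx":0,"dy":0,"dz":-0.02,"rx":0,"ry":0,"rz":0},
    {"dx":0,"dy":0,"dz":-0.02,"rx":0,"ry":0,"rz":0},
    {"dx":0,"dy":0,"dz":-0.02,"rx":0,"ry":0,"rz":0},
    {"dx":0,"dy":0,"dz":-0.02,"rx":0,"ry":0,"rz":0},
    {"dx":0,"dy":0,"dz":0,"rx":0,"ry":0,"rz":0},
    {"dx":0,"dy":0,"dz":0,"rx":0,"ry":0,"rz":0},
    {"dx":0,"dy":0,"dz":0,"rx":0,"ry":0,"rz":0},
    {"dx":0,"dy":0,"dz":0,"rx":0,"ry":0,"rz":0},
  ],
)

```text
t: 10.3
tcp_pos: [0.4841, 0.0653, 0.1743]
tool_rot: [0.989, 0.148, 0.0, -0.0]
force: [0.6, -0.6, -0.5]
finger_gap: -0.0
gripper_force: 0.0
```

>>> move_arm(
  targets=[
    {"dx":0,"dy":0,"dz":-0.02,"rx":0,"ry":0,"rz":0},
    {"dx":0,"dy":0,"dz":-0.02,"rx":0,"ry":0,"rz":0},
    {"dx":0,"dy":0,"dz":-0.02,"rx":0,"ry":0,"rz":0},
    {"dx":0,"dy":0,"dz":-0.02,"rx":0,"ry":0,"rz":0},
    {"dx":0,"dy":0,"dz":-0.02,"rx":0,"ry":0,"rz":0},
    {"dx":0,"dy":0,"dz":-0.02,"rx":0,"ry":0,"rz":0},
    {"dx":0,"dy":0,"dz":0,"rx":0,"ry":0,"rz":0},
    {"dx":0,"dy":0,"dz":0,"rx":0,"ry":0,"rz":0},
    {"dx":0,"dy":0,"dz":0,"rx":0,"ry":0,"rz":0},
    {"dx":0,"dy":0,"dz":0,"rx":0,"ry":0,"rz":0},
  ],
)

```text
t: 11.55
tcp_pos: [0.4841, 0.0653, 0.1718]
tool_rot: [0.989, 0.148, 0.0, 0.0]
force: [-1.7, 1.3, 6.7]
finger_gap: 0.005
gripper_force: 2.9
```

Run:
```python
from h import *
for i in range(4):
    s=sensors.sense();print(s["t"],s["tcp_pos"].round(5) if hasattr(s["tcp_pos"],"round") else s["tcp_pos"],np.round(s["force"],2),np.round(s["ft_torque"],2),s["gripper_force"])
    im=cams.snapshot("wrist")[:,:,::-1]
cv2.imwrite("pics/w4.png",im)
```

```text
11.55 [0.48408 0.06526 0.17183] [-1.69  1.34  6.67] [-0.01  0.25  0.01] 2.9470573624712415
11.6 [0.4841  0.06526 0.17183] [-2.16 -0.06  5.24] [-0.03  0.27  0.  ] 2.947120690068914
11.65 [0.48409 0.06526 0.17184] [-1.31 -0.    5.31] [ 0.02  0.27 -0.  ] 2.947426173891472
11.7 [0.48409 0.06527 0.17182] [-1.66  0.18  5.97] [-0.08  0.26  0.02] 2.9470571875754104
```

View pics/w4.png

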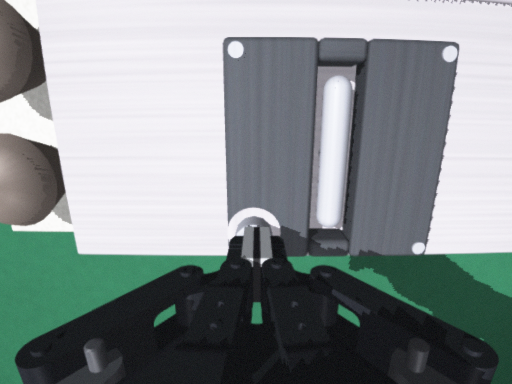

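The tips rest on the cap with 5–6 N and the bar is still down (rows 75–228). That force is higher than expected, so I'll take very small steps to learn the slope.

>>> move_arm(
  targets=[
    {"dx":0,"dy":0,"dz":-0.005,"rx":0,"ry":0,"rz":0},
    {"dx":0,"dy":0,"dz":-0.005,"rx":0,"ry":0,"rz":0},
    {"dx":0,"dy":0,"dz":0,"rx":0,"ry":0,"rz":0},
    {"dx":0,"dy":0,"dz":0,"rx":0,"ry":0,"rz":0},
    {"dx":0,"dy":0,"dz":0,"rx":0,"ry":0,"rz":0},
    {"dx":0,"dy":0,"dz":0,"rx":0,"ry":0,"rz":0},
    {"dx":0,"dy":0,"dz":0,"rx":0,"ry":0,"rz":0},
    {"dx":0,"dy":0,"dz":0,"rx":0,"ry":0,"rz":0},
    {"dx":0,"dy":0,"dz":0,"rx":0,"ry":0,"rz":0},
    {"dx":0,"dy":0,"dz":0,"rx":0,"ry":0,"rz":0},
  ],
)

```text
t: 13.0
tcp_pos: [0.4841, 0.0652, 0.1716]
tool_rot: [0.989, 0.148, 0.0, 0.0]
force: [-1.1, 0.1, 5.6]
finger_gap: -0.004
gripper_force: 3.2
```

Run:
```python
from h import *
for i in range(4):
    s=sensors.sense();print(s["t"],np.round(s["tcp_pos"],5),np.round(s["force"],2),s["gripper_force"],s["finger_gap"])
    im=cams.snapshot("wrist")[:,:,::-1]
cv2.imwrite("pics/w5.png",im)
```

```text
13.0 [0.4841  0.06524 0.17165] [-1.1   0.09  5.63] 3.184080005794385 -0.003824721926225414
13.05 [0.48408 0.06526 0.17163] [-1.33 -0.44  6.31] 3.1840697010193253 -0.002530004228559848
13.1 [0.48411 0.06524 0.17164] [-1.72  0.43  6.22] 3.1840487190038402 -0.0012822403851906374
13.15 [0.48407 0.06527 0.17162] [-1.77 -0.6   6.52] 3.184127572194484 -0.0034210095424853093
```

Run:
```python
from h import *
cv2.imwrite("pics/scene5.png",cams.snapshot("scene")[:,:,::-1])
c=lambda f,x,y,w,h:cv2.resize(cv2.imread(f)[y:y+h,x:x+w],(400,300),interpolation=2)
o=np.vstack([np.hstack([c("pics/wrist3.png",200,185,100,75),c("pics/w5.png",200,190,100,75)]),np.hstack([c("pics/scene0.png",250,140,64,48),c("pics/scene5.png",250,140,64,48)])])
cv2.imwrite("pics/v5.png",o)
```

```text
(no output)
```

View pics/v5.png

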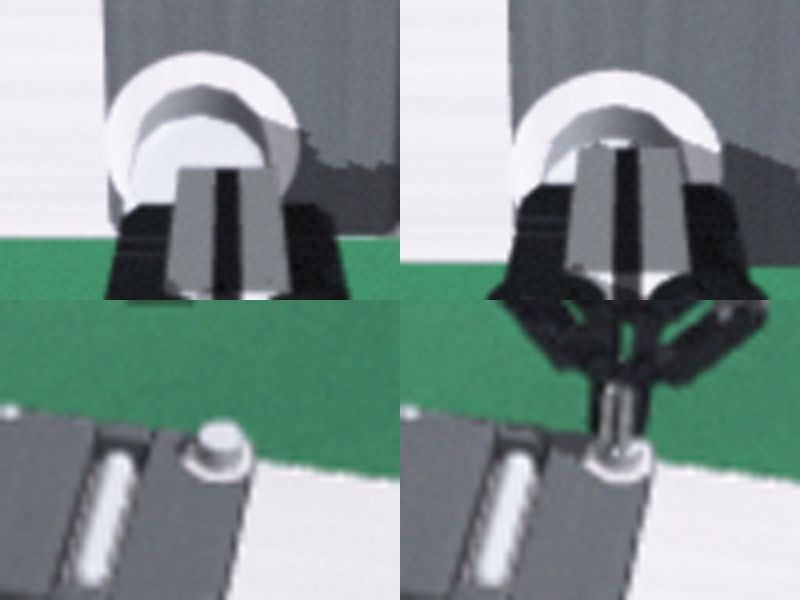

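The cap top is under both fingertips, slightly to the left and behind them, and the bar is still down. The compliance is soft (about 2.5 N/mm), so I'll continue in 0.5 mm steps.

>>> move_arm(
  targets=[
    {"dx":0,"dy":0,"dz":-0.005,"rx":0,"ry":0,"rz":0},
    {"dx":0,"dy":0,"dz":-0.005,"rx":0,"ry":0,"rz":0},
    {"dx":0,"dy":0,"dz":-0.005,"rx":0,"ry":0,"rz":0},
    {"dx":0,"dy":0,"dz":-0.005,"rx":0,"ry":0,"rz":0},
    {"dx":0,"dy":0,"dz":0,"rx":0,"ry":0,"rz":0},
    {"dx":0,"dy":0,"dz":0,"rx":0,"ry":0,"rz":0},
    {"dx":0,"dy":0,"dz":0,"rx":0,"ry":0,"rz":0},
    {"dx":0,"dy":0,"dz":0,"rx":0,"ry":0,"rz":0},
    {"dx":0,"dy":0,"dz":0,"rx":0,"ry":0,"rz":0},
    {"dx":0,"dy":0,"dz":0,"rx":0,"ry":0,"rz":0},
  ],
)

```text
t: 14.5
tcp_pos: [0.4841, 0.0653, 0.1712]
tool_rot: [0.989, 0.148, 0.0, 0.0]
force: [-0.9, -0.3, 6.3]
finger_gap: 0.003
gripper_force: 3.3
```

Run:
```python
from h import *
for i in range(3):
    s=sensors.sense();print(s["t"],np.round(s["tcp_pos"],5),np.round(s["force"],2),s["gripper_force"],s["finger_gap"])
    im=cams.snapshot("wrist")[:,:,::-1]
cv2.imwrite("pics/w6.png",im)
a=cv2.imread("pics/w5.png");print(np.abs(a.astype(int)-im).mean(), np.abs(a.astype(int)-im)[60:240,320:360].mean())
```

```text
14.5 [0.4841  0.06526 0.17118] [-0.95 -0.33  6.3 ] 3.3042183324869256 0.003246245088489077
14.55 [0.48409 0.06527 0.17117] [-1.29  0.21  6.57] 3.303998398605472 0.001789525774696134
14.6 [0.48409 0.06524 0.17117] [-2.15 -0.39  6.2 ] 3.304157412612767 0.0021834834595743043
2.2765943739149304 3.103101851851852
```

>>> move_arm(
  targets=[
    {"dx":0,"dy":0,"dz":-0.006,"rx":0,"ry":0,"rz":0},
    {"dx":0,"dy":0,"dz":-0.006,"rx":0,"ry":0,"rz":0},
    {"dx":0,"dy":0,"dz":-0.006,"rx":0,"ry":0,"rz":0},
    {"dx":0,"dy":0,"dz":-0.006,"rx":0,"ry":0,"rz":0},
    {"dx":0,"dy":0,"dz":-0.006,"rx":0,"ry":0,"rz":0},
    {"dx":0,"dy":0,"dz":0,"rx":0,"ry":0,"rz":0},
    {"dx":0,"dy":0,"dz":0,"rx":0,"ry":0,"rz":0},
    {"dx":0,"dy":0,"dz":0,"rx":0,"ry":0,"rz":0},
    {"dx":0,"dy":0,"dz":0,"rx":0,"ry":0,"rz":0},
    {"dx":0,"dy":0,"dz":0,"rx":0,"ry":0,"rz":0},
  ],
)

```text
t: 15.9
tcp_pos: [0.4841, 0.0653, 0.1704]
tool_rot: [0.989, 0.148, 0.0, 0.0]
force: [-1.8, -0.3, 6.6]
finger_gap: -0.002
gripper_force: 3.4
```

```bash
cat > chk.py <<'E'
import sys
from h import *
im=cams.snapshot("wrist")[:,:,::-1]
s=sensors.sense();print(s["t"],np.round(s["tcp_pos"],5),np.round(s["force"],2),s["gripper_force"],s["finger_gap"])
a=cv2.imread("pics/w5.png");print("bar diff",np.abs(a.astype(int)-im)[60:240,310:370].mean())
cv2.imwrite(sys.argv[1],im)
E
python3 chk.py pics/w7.png
```

```text
15.95 [0.48409 0.06526 0.17045] [-2.44  0.08  6.86] 3.364280053810944 -0.004736082583318441
bar diff 5.807808641975309
```

>>> move_arm(
  targets=[
    {"dx":0,"dy":0,"dz":-0.006,"rx":0,"ry":0,"rz":0},
    {"dx":0,"dy":0,"dz":-0.006,"rx":0,"ry":0,"rz":0},
    {"dx":0,"dy":0,"dz":-0.006,"rx":0,"ry":0,"rz":0},
    {"dx":0,"dy":0,"dz":-0.006,"rx":0,"ry":0,"rz":0},
    {"dx":0,"dy":0,"dz":-0.006,"rx":0,"ry":0,"rz":0},
    {"dx":0,"dy":0,"dz":0,"rx":0,"ry":0,"rz":0},
    {"dx":0,"dy":0,"dz":0,"rx":0,"ry":0,"rz":0},
    {"dx":0,"dy":0,"dz":0,"rx":0,"ry":0,"rz":0},
    {"dx":0,"dy":0,"dz":0,"rx":0,"ry":0,"rz":0},
    {"dx":0,"dy":0,"dz":0,"rx":0,"ry":0,"rz":0},
  ],
)

```text
t: 17.2
tcp_pos: [0.4841, 0.0653, 0.1697]
tool_rot: [0.989, 0.148, 0.0, 0.0]
force: [-2.0, -1.0, 7.2]
finger_gap: -0.003
gripper_force: 3.3
```

```bash
python3 chk.py pics/w8.png
```

```text
17.25 [0.48408 0.06527 0.16969] [-1.38 -0.76  6.93] 3.348898767908395 0.0037011405350426906
bar diff 8.715895061728395
```

>>> move_arm(
  targets=[
    {"dx":0,"dy":0,"dz":-0.006,"rx":0,"ry":0,"rz":0},
    {"dx":0,"dy":0,"dz":-0.006,"rx":0,"ry":0,"rz":0},
    {"dx":0,"dy":0,"dz":-0.006,"rx":0,"ry":0,"rz":0},
    {"dx":0,"dy":0,"dz":-0.006,"rx":0,"ry":0,"rz":0},
    {"dx":0,"dy":0,"dz":0,"rx":0,"ry":0,"rz":0},
    {"dx":0,"dy":0,"dz":0,"rx":0,"ry":0,"rz":0},
    {"dx":0,"dy":0,"dz":0,"rx":0,"ry":0,"rz":0},
    {"dx":0,"dy":0,"dz":0,"rx":0,"ry":0,"rz":0},
    {"dx":0,"dy":0,"dz":0,"rx":0,"ry":0,"rz":0},
    {"dx":0,"dy":0,"dz":0,"rx":0,"ry":0,"rz":0},
  ],
)

```text
t: 18.5
tcp_pos: [0.4841, 0.0653, 0.1691]
tool_rot: [0.989, 0.148, 0.0, 0.0]
force: [-2.0, -0.4, 6.5]
finger_gap: -0.001
gripper_force: 3.5
```

```bash
python3 chk.py pics/w9.png
```

```text
18.55 [0.48409 0.06526 0.1691 ] [-1.07  0.17  7.73] 3.472577986867691 -0.0022209811288993117
bar diff 11.11033950617284
```

>>> move_arm(
  targets=[
    {"dx":0,"dy":0,"dz":-0.005,"rx":0,"ry":0,"rz":0},
    {"dx":0,"dy":0,"dz":-0.005,"rx":0,"ry":0,"rz":0},
    {"dx":0,"dy":0,"dz":-0.005,"rx":0,"ry":0,"rz":0},
    {"dx":0,"dy":0,"dz":-0.005,"rx":0,"ry":0,"rz":0},
    {"dx":0,"dy":0,"dz":0,"rx":0,"ry":0,"rz":0},
    {"dx":0,"dy":0,"dz":0,"rx":0,"ry":0,"rz":0},
    {"dx":0,"dy":0,"dz":0,"rx":0,"ry":0,"rz":0},
    {"dx":0,"dy":0,"dz":0,"rx":0,"ry":0,"rz":0},
    {"dx":0,"dy":0,"dz":0,"rx":0,"ry":0,"rz":0},
    {"dx":0,"dy":0,"dz":0,"rx":0,"ry":0,"rz":0},
  ],
)

```text
t: 19.8
tcp_pos: [0.4841, 0.0653, 0.1679]
tool_rot: [0.989, 0.148, -0.0, -0.0]
force: [-1.7, -1.3, 4.1]
finger_gap: 0.002
gripper_force: 1.7
```

```bash
python3 chk.py pics/w10.png
```

```text
19.85 [0.48409 0.06526 0.16796] [-0.41 -0.8   2.72] 1.6596704577386845 -0.003539768212512763
bar diff 70.47592592592592
```

The handle has popped: the force dropped and the bar region of the picture changed strongly. I'm lifting off, opening the fingers and moving over the bar.

>>> move_arm(
  targets=[
    {"dx":0,"dy":0,"dz":0.4,"rx":0,"ry":0,"rz":0},
    {"dx":0,"dy":0,"dz":0.8,"rx":0,"ry":0,"rz":0},
    {"dx":0,"dy":0,"dz":0.8,"rx":0,"ry":0,"rz":0},
    {"dx":0.4,"dy":-0.22,"dz":0.4,"rx":0,"ry":0,"rz":0},
    {"dx":0.46,"dy":-0.26,"dz":0,"rx":0,"ry":0,"rz":0},
    {"dx":0.46,"dy":-0.26,"dz":0,"rx":0,"ry":0,"rz":0},
    {"dx":0.46,"dy":-0.26,"dz":0,"rx":0,"ry":0,"rz":0},
    {"dx":0.46,"dy":-0.28,"dz":0,"rx":0,"ry":0,"rz":0},
    {"dx":0,"dy":0,"dz":0,"rx":0,"ry":0,"rz":0},
    {"dx":0,"dy":0,"dz":0,"rx":0,"ry":0,"rz":0},
  ],
  claw=55,
  newtons=60,
)

```text
t: 21.1
tcp_pos: [0.5396, 0.0334, 0.2276]
tool_rot: [0.989, 0.148, -0.001, -0.0]
force: [-0.0, -0.6, -0.1]
finger_gap: 0.548
gripper_force: 0.0
```

Run:
```python
from h import *
import pickle
s=sensors.sense();print(s["t"],np.round(s["tcp_pos"],4),np.round(s["tool_rot"],4),np.round(s["force"],2),s["finger_gap"],np.round(s["q"],2))
m=cams.camera_model("wrist");im=cams.snapshot("wrist")[:,:,::-1];pickle.dump(m,open("w11.pkl","wb"));cv2.imwrite("pics/w11.png",im)
t=np.array([.5402,.0333]);print("tcp-latch",s["tcp_pos"][:2]-t)
```

```text
21.1 [0.5396 0.0334 0.2276] [ 9.890e-01  1.481e-01 -6.000e-04 -3.000e-04] [-0.04 -0.57 -0.07] 0.548283723594842 [-0.15  0.42  1.65  0.    1.08  1.13]
tcp-latch [-5.79930976e-04  8.35261446e-05]
```

View pics/w11.png

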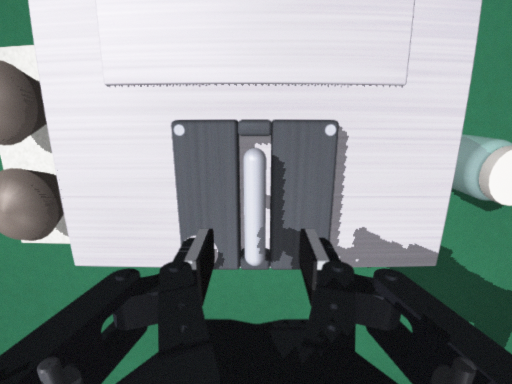

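The bar is up at (255,150)–(255,267), nearly central between the pads at (213,250) and (305,250). I'll check the centre numerically.

Run:
```python
from h import *
import pickle
m=pickle.load(open("w11.pkl","rb"))
P=ray(m,[(255,152),(255,264),(180,130),(331,130)],.181);print(P.round(4),P[:2].mean(0).round(4),np.degrees(np.arctan2(*(P[0]-P[1])[[1,0]])))
P=ray(m,[(180,130),(331,130)],.158);d=P[0]-P[1];y=d/np.linalg.norm(d);x=np.array([y[1],-y[0],0]);print("latch from screws",(P.mean(0)-.0564*x).round(4),np.linalg.norm(d),np.degrees(np.arctan2(x[1],x[0])))
```

```text
[[0.5815 0.0458 0.181 ]
 [0.4999 0.0211 0.181 ]
 [0.5811 0.0978 0.181 ]
 [0.6104 0.0018 0.181 ]] [0.5407 0.0335 0.181 ] 16.871610875886052
latch from screws [0.5404 0.033  0.158 ] 0.11255702235038587 16.946062156853696
```

>>> move_arm(
  targets=[
    {"dx":0.03,"dy":0,"dz":-0.4,"rx":0,"ry":0,"rz":-0.01},
    {"dx":0,"dy":0,"dz":-0.4,"rx":0,"ry":0,"rz":0},
    {"dx":0,"dy":0,"dz":-0.4,"rx":0,"ry":0,"rz":0},
    {"dx":0,"dy":0,"dz":-0.4,"rx":0,"ry":0,"rz":0},
    {"dx":0,"dy":0,"dz":-0.4,"rx":0,"ry":0,"rz":0},
    {"dx":0,"dy":0,"dz":-0.3,"rx":0,"ry":0,"rz":0},
    {"dx":0,"dy":0,"dz":-0.2,"rx":0,"ry":0,"rz":0},
    {"dx":0,"dy":0,"dz":-0.1,"rx":0,"ry":0,"rz":0},
    {"dx":0,"dy":0,"dz":0,"rx":0,"ry":0,"rz":0},
    {"dx":0,"dy":0,"dz":0,"rx":0,"ry":0,"rz":0},
  ],
)

```text
t: 22.4
tcp_pos: [0.5411, 0.0333, 0.1633]
tool_rot: [0.989, 0.146, 0.0, 0.0]
force: [0.3, 0.3, -1.2]
finger_gap: 0.552
gripper_force: 0.0
```

>>> move_arm(
  targets=[
    {"dx":0,"dy":0,"dz":0,"rx":0,"ry":0,"rz":0},
    {"dx":0,"dy":0,"dz":0,"rx":0,"ry":0,"rz":0},
    {"dx":0,"dy":0,"dz":0,"rx":0,"ry":0,"rz":0},
    {"dx":0,"dy":0,"dz":0,"rx":0,"ry":0,"rz":0},
    {"dx":0,"dy":0,"dz":0,"rx":0,"ry":0,"rz":0},
    {"dx":0,"dy":0,"dz":0,"rx":0,"ry":0,"rz":0},
    {"dx":0,"dy":0,"dz":0,"rx":0,"ry":0,"rz":0},
    {"dx":0,"dy":0,"dz":0,"rx":0,"ry":0,"rz":0},
    {"dx":0,"dy":0,"dz":0,"rx":0,"ry":0,"rz":0},
    {"dx":0,"dy":0,"dz":0,"rx":0,"ry":0,"rz":0},
  ],
  claw=0,
  newtons=50,
)

```text
t: 23.65
tcp_pos: [0.5405, 0.0349, 0.1634]
tool_rot: [0.989, 0.145, 0.0, -0.001]
force: [-1.8, 3.9, 3.0]
finger_gap: 0.165
gripper_force: 48.6
```

The bar is held. Now I'll turn it anticlockwise: 60°, then the rest.

>>> move_arm(
  targets=[
    {"dx":0,"dy":0,"dz":0,"rx":0,"ry":0,"rz":0.2},
    {"dx":0,"dy":0,"dz":0,"rx":0,"ry":0,"rz":0.2},
    {"dx":0,"dy":0,"dz":0,"rx":0,"ry":0,"rz":0.2},
    {"dx":0,"dy":0,"dz":0,"rx":0,"ry":0,"rz":0.2},
    {"dx":0,"dy":0,"dz":0,"rx":0,"ry":0,"rz":0.2},
    {"dx":0,"dy":0,"dz":0,"rx":0,"ry":0,"rz":0.2},
    {"dx":0,"dy":0,"dz":0,"rx":0,"ry":0,"rz":0.2},
    {"dx":0,"dy":0,"dz":0,"rx":0,"ry":0,"rz":0.2},
    {"dx":0,"dy":0,"dz":0,"rx":0,"ry":0,"rz":0.2},
    {"dx":0,"dy":0,"dz":0,"rx":0,"ry":0,"rz":0.2},
  ],
)

```text
t: 24.9
tcp_pos: [0.5403, 0.0351, 0.1634]
tool_rot: [0.783, 0.622, 0.001, -0.001]
force: [-1.4, 5.6, 3.0]
finger_gap: 0.169
gripper_force: 48.7
```

Run:
```python
from h import *
s=sensors.sense();print(s["t"],np.round(s["tcp_pos"],4),R.from_quat(s["tool_rot"]).as_euler("ZYX",degrees=True).round(1),np.round(s["force"],2),np.round(s["ft_torque"],2),s["finger_gap"],np.round(s["q"],2))
```

```text
24.9 [0.5403 0.0351 0.1634] [  76.9   -0.2 -179.9] [-1.43  5.55  2.95] [ 0.84  0.07 -0.17] 0.16867181079179025 [-0.14  0.51  1.71  0.    0.92  0.08]
```

>>> move_arm(
  targets=[
    {"dx":0,"dy":0,"dz":0,"rx":0,"ry":0,"rz":0.1},
    {"dx":0,"dy":0,"dz":0,"rx":0,"ry":0,"rz":0.1},
    {"dx":0,"dy":0,"dz":0,"rx":0,"ry":0,"rz":0.1},
    {"dx":0,"dy":0,"dz":0,"rx":0,"ry":0,"rz":0.1},
    {"dx":0,"dy":0,"dz":0,"rx":0,"ry":0,"rz":0.1},
    {"dx":0,"dy":0,"dz":0,"rx":0,"ry":0,"rz":0.1},
    {"dx":0,"dy":0,"dz":0,"rx":0,"ry":0,"rz":0.1},
    {"dx":0,"dy":0,"dz":0,"rx":0,"ry":0,"rz":0.06},
    {"dx":0,"dy":0,"dz":0,"rx":0,"ry":0,"rz":0},
    {"dx":0,"dy":0,"dz":0,"rx":0,"ry":0,"rz":0},
  ],
)

```text
t: 26.15
tcp_pos: [0.5402, 0.0352, 0.1633]
tool_rot: [0.646, 0.763, 0.001, -0.001]
force: [-2.7, 5.3, 2.9]
finger_gap: 0.162
gripper_force: 48.8
```

Run:
```python
from h import *
s=sensors.sense();print(s["t"],np.round(s["tcp_pos"],4),R.from_quat(s["tool_rot"]).as_euler("ZYX",degrees=True).round(1),np.round(s["force"],2),np.round(s["ft_torque"],2),s["finger_gap"],np.round(s["q"],2))
# arc for the lift: TCP relative to hinge, 20.6 deg about plate +y
a=np.radians(16.9);x=np.array([np.cos(a),np.sin(a),0]);y=np.array([-np.sin(a),np.cos(a),0])
H=np.array([.5403,.0333,.130])+.21*x
p=s["tcp_pos"]
for n in range(11):
    P=H+R.from_rotvec(y*np.radians(2.1*n)).apply(s["tcp_pos"]-H)
    print(n,((P-p)/.025).round(3));p=P
print("turn/row",(y*2.1/30).round(4))
```

```text
26.15 [0.5402 0.0352 0.1633] [  99.5   -0.2 -180. ] [-2.71  5.34  2.86] [ 0.86  0.11 -0.  ] 0.16234998057572686 [-0.14  0.51  1.71  0.    0.92 -0.31]
0 [0. 0. 0.]
1 [0.052 0.016 0.306]
2 [0.063 0.019 0.304]
3 [0.073 0.022 0.301]
4 [0.084 0.026 0.298]
5 [0.094 0.029 0.295]
6 [0.105 0.032 0.291]
7 [0.115 0.035 0.287]
8 [0.125 0.038 0.282]
9 [0.135 0.041 0.277]
10 [0.144 0.044 0.272]
turn/row [-0.0203  0.067   0.    ]
```

The handle is at its stop (82.7° turned). Now I'll lift along the hinge arc, tilting with the lid.

>>> move_arm(
  targets=[
    {"dx":0.052,"dy":0.016,"dz":0.306,"rx":-0.0203,"ry":0.067,"rz":0},
    {"dx":0.063,"dy":0.019,"dz":0.304,"rx":-0.0203,"ry":0.067,"rz":0},
    {"dx":0.073,"dy":0.022,"dz":0.301,"rx":-0.0203,"ry":0.067,"rz":0},
    {"dx":0.084,"dy":0.026,"dz":0.298,"rx":-0.0203,"ry":0.067,"rz":0},
    {"dx":0.094,"dy":0.029,"dz":0.295,"rx":-0.0203,"ry":0.067,"rz":0},
    {"dx":0.105,"dy":0.032,"dz":0.291,"rx":-0.0203,"ry":0.067,"rz":0},
    {"dx":0.115,"dy":0.035,"dz":0.287,"rx":-0.0203,"ry":0.067,"rz":0},
    {"dx":0.125,"dy":0.038,"dz":0.282,"rx":-0.0203,"ry":0.067,"rz":0},
    {"dx":0.135,"dy":0.041,"dz":0.277,"rx":-0.0203,"ry":0.067,"rz":0},
    {"dx":0.144,"dy":0.044,"dz":0.272,"rx":-0.0203,"ry":0.067,"rz":0},
  ],
)

```text
t: 27.4
tcp_pos: [0.5631, 0.0423, 0.2337]
tool_rot: [0.635, 0.75, -0.155, -0.103]
force: [-4.3, 1.8, -7.0]
finger_gap: 0.168
gripper_force: 49.3
```

Run:
```python
from h import *
s=sensors.sense();r=R.from_quat(s["tool_rot"]);print(s["t"],np.round(s["tcp_pos"],4),np.round(s["force"],2),np.round(s["ft_torque"],2),s["finger_gap"],s["gripper_force"],np.round(s["q"],2))
z=r.as_matrix()[:,2];print("tool z",z.round(3),"back-out unit of 10mm",(-z*.4).round(3))
a=np.radians(16.9);x=np.array([np.cos(a),np.sin(a),0]);H=np.array([.5403,.0333,.130])+.21*x
d=s["tcp_pos"]-H;print("lid angle",np.arctan2(d[2],-d@x)-np.arctan2(.0333,.21))
```

```text
27.4 [0.5631 0.0423 0.2337] [-4.33  1.83 -7.03] [ 0.49 -0.31 -0.29] 0.16769964540318769 49.27640676498413 [-0.06  0.61  1.33 -0.12  1.56 -0.2 ]
tool z [-0.351 -0.101 -0.931] back-out unit of 10mm [0.14  0.041 0.372]
lid angle 0.35239446069332514
```

Lid is at about 0.35 rad. Releasing, then backing out along the tool axis.

>>> move_arm(
  targets=[
    {"dx":0,"dy":0,"dz":0,"rx":0,"ry":0,"rz":0},
    {"dx":0,"dy":0,"dz":0,"rx":0,"ry":0,"rz":0},
    {"dx":0,"dy":0,"dz":0,"rx":0,"ry":0,"rz":0},
    {"dx":0,"dy":0,"dz":0,"rx":0,"ry":0,"rz":0},
    {"dx":0,"dy":0,"dz":0,"rx":0,"ry":0,"rz":0},
    {"dx":0,"dy":0,"dz":0,"rx":0,"ry":0,"rz":0},
    {"dx":0,"dy":0,"dz":0,"rx":0,"ry":0,"rz":0},
    {"dx":0,"dy":0,"dz":0,"rx":0,"ry":0,"rz":0},
    {"dx":0,"dy":0,"dz":0,"rx":0,"ry":0,"rz":0},
    {"dx":0,"dy":0,"dz":0,"rx":0,"ry":0,"rz":0},
  ],
  claw=50,
)

```text
t: 28.65
tcp_pos: [0.5656, 0.0409, 0.2358]
tool_rot: [0.635, 0.751, -0.153, -0.099]
force: [0.8, -0.1, -0.8]
finger_gap: 0.5
gripper_force: 0.0
```

>>> move_arm(
  targets=[
    {"dx":0.07,"dy":0.02,"dz":0.186,"rx":0,"ry":0,"rz":0},
    {"dx":0.14,"dy":0.041,"dz":0.372,"rx":0,"ry":0,"rz":0},
    {"dx":0.14,"dy":0.041,"dz":0.372,"rx":0,"ry":0,"rz":0},
    {"dx":0.14,"dy":0.041,"dz":0.372,"rx":0,"ry":0,"rz":0},
    {"dx":0.14,"dy":0.041,"dz":0.372,"rx":0,"ry":0,"rz":0},
    {"dx":0.14,"dy":0.041,"dz":0.372,"rx":0,"ry":0,"rz":0},
    {"dx":0.14,"dy":0.041,"dz":0.372,"rx":0,"ry":0,"rz":0},
    {"dx":0.14,"dy":0.041,"dz":0.372,"rx":0,"ry":0,"rz":0},
    {"dx":0.14,"dy":0.041,"dz":0.372,"rx":0,"ry":0,"rz":0},
    {"dx":0,"dy":0,"dz":0,"rx":0,"ry":0,"rz":0},
  ],
)

```text
t: 29.9
tcp_pos: [0.596, 0.0496, 0.3157]
tool_rot: [0.635, 0.751, -0.152, -0.098]
force: [0.0, -0.7, 0.5]
finger_gap: 0.498
gripper_force: 0.0
```

Run:
```python
from h import *
s=sensors.sense();print(s["t"],np.round(s["tcp_pos"],4),np.round(s["force"],2),s["finger_gap"],s["gripper_force"])
a=cams.snapshot("scene")[80:272,140:396,::-1];b=cams.snapshot("wrist")[:,:,::-1]
cv2.imwrite("pics/end.png",np.hstack([cv2.resize(a,(400,300)),cv2.resize(b,(400,300))]))
```

```text
29.9 [0.596  0.0496 0.3157] [ 0.02 -0.69  0.5 ] 0.4981624502290349 0.0
```

View pics/end.png

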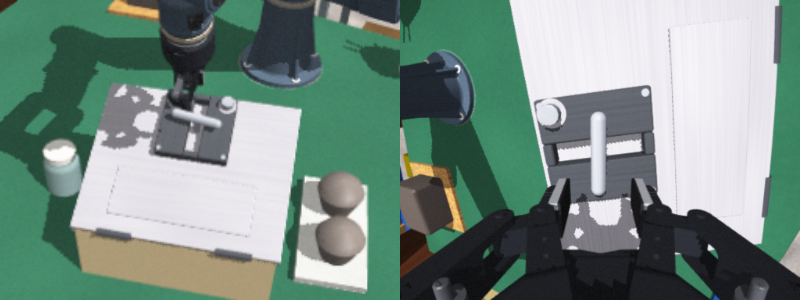

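The lid stands open, the T-handle is out and turned across the slot (right view, (598,115)–(598,190)), and the pots and jar are in place. The gripper is clear, so I'm handing the job in.

```bash
python3 -c "
from station import order;print(order.sign_off())"
```

```text
the job is handed in; nothing more can be done
None
```

I handed the job in at about 30 s: the lid is open at about 0.35 rad, the T-handle is out and turned to its stop, the button force read under 8 N at each check, and the pots and jar look undisturbed in the last picture.

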